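# Return the pH buffer set to its carrier

### The job

The pH meter has been calibrated: put the four coloured buffer bottles (red, yellow, green, blue) back in the carrier tray, each standing upright on the floor of the bin of its own colour. The two white-bodied reagent bottles with a red and a blue cap do not belong to the set: leave them standing where they are. Keep every bottle upright and set it down gently rather than dropping it.

Things in the scene. Friction and masses are not known exactly. Their poses are not given: they have to be found in the camera images.
- buffer_red: loose buffer bottle of the set: red body and red cap (white label band low on the body), standing. Round, 98 mm tall: body 50 mm diameter up to 57 mm height, shoulder narrowing to a 35 mm neck at 68 mm; cap 38 mm diameter from 73 to 98 mm height, the place to grip from above. About 0.15 kg, cap stays on. Origin: centre of its underside; z up along the bottle.
- buffer_yellow: loose buffer bottle of the set: yellow body and yellow cap (white label band low on the body), standing. Round, 98 mm tall: body 50 mm diameter up to 57 mm height, shoulder narrowing to a 35 mm neck at 68 mm; cap 38 mm diameter from 73 to 98 mm height, the place to grip from above. About 0.15 kg, cap stays on. Origin: centre of its underside; z up along the bottle.
- buffer_green: loose buffer bottle of the set: green body and green cap (white label band low on the body), standing. Round, 98 mm tall: body 50 mm diameter up to 57 mm height, shoulder narrowing to a 35 mm neck at 68 mm; cap 38 mm diameter from 73 to 98 mm height, the place to grip from above. About 0.15 kg, cap stays on. Origin: centre of its underside; z up along the bottle.
- buffer_blue: loose buffer bottle of the set: blue body and blue cap (white label band low on the body), standing. Round, 98 mm tall: body 50 mm diameter up to 57 mm height, shoulder narrowing to a 35 mm neck at 68 mm; cap 38 mm diameter from 73 to 98 mm height, the place to grip from above. About 0.15 kg, cap stays on. Origin: centre of its underside; z up along the bottle.
- bin_red: red square open bin for the red bottle; four such bins (2 x 2, 86 mm apart, any order) sit in a grey tray 178 mm square, 30 mm high, with a low steel loop on two sides; all fixed. Bin 78 x 78 mm outside, 42 high, walls and floor 3 mm: 72 x 72 inside. Its underside is 4 mm, its inner floor 7 mm, its rim 46 mm above the bench. Origin: centre of its underside; x, y along its sides, z up.
- bin_yellow: yellow square open bin for the yellow bottle; four such bins (2 x 2, 86 mm apart, any order) sit in a grey tray 178 mm square, 30 mm high, with a low steel loop on two sides; all fixed. Bin 78 x 78 mm outside, 42 high, walls and floor 3 mm: 72 x 72 inside. Its underside is 4 mm, its inner floor 7 mm, its rim 46 mm above the bench. Origin: centre of its underside; x, y along its sides, z up.
- bin_green: green square open bin for the green bottle; four such bins (2 x 2, 86 mm apart, any order) sit in a grey tray 178 mm square, 30 mm high, with a low steel loop on two sides; all fixed. Bin 78 x 78 mm outside, 42 high, walls and floor 3 mm: 72 x 72 inside. Its underside is 4 mm, its inner floor 7 mm, its rim 46 mm above the bench. Origin: centre of its underside; x, y along its sides, z up.
- bin_blue: blue square open bin for the blue bottle; four such bins (2 x 2, 86 mm apart, any order) sit in a grey tray 178 mm square, 30 mm high, with a low steel loop on two sides; all fixed. Bin 78 x 78 mm outside, 42 high, walls and floor 3 mm: 72 x 72 inside. Its underside is 4 mm, its inner floor 7 mm, its rim 46 mm above the bench. Origin: centre of its underside; x, y along its sides, z up.
- reagent_red: loose reagent bottle that does NOT belong to the set: same shape and size as the buffer bottles and a red cap, but a white body (teal label band). Origin: centre of its underside; z axis up along the bottle.
- reagent_blue: loose reagent bottle that does NOT belong to the set: same shape and size as the buffer bottles and a blue cap, but a white body (teal label band). Origin: centre of its underside; z axis up along the bottle.
Not all that is in view belongs to the job. What is shaped like the reagent_blue but black is not meant.

How it is judged:
At the end, for the whole second after the job is handed in: Each buffer bottle stands in the bin of its colour: within 18 mm of the bin's centre sideways, foot on the floor (under 9 mm above the bin's underside), upright within 0.12 rad, at rest; both white reagent bottles upright (0.12 rad), at rest, within 20 mm of their starts (horizontal distance between buffer_red and bin_red below 0.018 m and z of buffer_red in the frame of bin_red below 0.009 m and angle between each of buffer_red, buffer_yellow, buffer_green, buffer_blue, reagent_red, reagent_blue's own z axis and vertical below 0.12 rad and linear speed of each of buffer_red, buffer_yellow, buffer_green, buffer_blue, reagent_red, reagent_blue below 0.02 m/s and horizontal distance between buffer_yellow and bin_yellow below 0.018 m and z of buffer_yellow in the frame of bin_yellow below 0.009 m and horizontal distance between buffer_green and bin_green below 0.018 m and z of buffer_green in the frame of bin_green below 0.009 m and horizontal distance between buffer_blue and bin_blue below 0.018 m and z of buffer_blue in the frame of bin_blue below 0.009 m and distance of each of reagent_red, reagent_blue from where it was at the start of the episode below 0.02 m); the robot touches nothing.
It fails at once if a buffer bottle is dropped into its bin (faster than 0.6 m/s, a fall of about 2 cm) instead of being set down ((horizontal distance between buffer_red and bin_red below 0.03 m and z of buffer_red in the frame of bin_red below 0.06 m and linear speed of buffer_red above 0.6 m/s) or (horizontal distance between buffer_yellow and bin_yellow below 0.03 m and z of buffer_yellow in the frame of bin_yellow below 0.06 m and linear speed of buffer_yellow above 0.6 m/s) or (horizontal distance between buffer_green and bin_green below 0.03 m and z of buffer_green in the frame of bin_green below 0.06 m and linear speed of buffer_green above 0.6 m/s) or (horizontal distance between buffer_blue and bin_blue below 0.03 m and z of buffer_blue in the frame of bin_blue below 0.06 m and linear speed of buffer_blue above 0.6 m/s)).
It fails at once if the white reagent bottle with the red cap is moved by more than 2 cm (distance of reagent_red from where it was at the start of the episode above 0.02 m).
It fails at once if the white reagent bottle with the blue cap is moved by more than 2 cm (distance of reagent_blue from where it was at the start of the episode above 0.02 m).
It fails at once if a bottle is tipped by more than about 35 degrees (angle between any of buffer_red, buffer_yellow, buffer_green, buffer_blue, reagent_red, reagent_blue's own z axis and vertical above 0.6 rad).
It also fails if it takes over 104 s, if anything falls off the work surface, if the arm or the gripper's body presses on something with over 40 N, if the wrist force passes 120 N, or if a joint passes its speed limit or range.

### The arm

A 6-joint arm with a two-finger parallel gripper is mounted at the origin on the work surface. World frame = base frame: x ahead of the robot, y to its left, z up, the work surface at z = 0. Lengths are in m, angles in rad, forces in N, time in s.
With the tool pointing down it reaches from about 0.25 to 0.725 m from the base axis. Payload 4 kg.
Tool frame: the origin (TCP) lies at the very end of the fingers, on their centre line; the grasp point (between the pads) lies 19 mm behind it; x points along the fingers, z is the direction in which the jaws open and shut, and the axes are right-handed (so a half turn about x gives the same grasp; the last joint's range is limited). The gripper opens to 85 mm and grips with 20 to 120 N. Pads are 22 mm wide; open, the fingers measure 114 mm over their backs; the gripper's body (76 mm by 85 mm) begins 54 mm behind the grasp point. The pads swing forward as they close: fully open they stand 13 mm farther back than shut.
Start: joints at [-1.164, 0.241, 0.005, 1.335, 0, 1.571], TCP at [0.198, -0.459, 0.231] pointing down, gripper open.
Joint ranges: [-2.72, 2.72], [-1.05, 1.87], [-1.09, 1.28], [-1.99, 2.15], [-1.42, 1.44], [-3.14, 3.14]. Speed limits (rad/s): [2.79, 2.79, 3.14, 3.14, 3.14, 3.14].

### API

Orientations are given as a unit quaternion [x, y, z, w].
In Python, from workcell import bot gives the robot as it stands.
- The arm moves only by the tool apply_moves, never from a script. Its argument "targets" is one flat list of numbers, 7 for each row, row after row: the shift along the tool's x, y, z in units of 25 cm (1.0 is 25 cm), then the turn, a rotation vector about the tool's x, y, z in units of 0.5 rad (1.0 is 0.5 rad), then the opening, from 0 (shut) to 1 (fully open). In form: [tx, ty, tz, wx, wy, wz, claw, tx, ty, tz, wx, wy, wz, claw, ...]. A call has 1 to 12 rows; each row is the pose to reach, as a shift and turn from the pose commanded when the call began, along the tool's axes at that moment; what a row does not reach only later rows make up. A row lasts 1/12 s, in which the tool goes at most 41.7 mm and 7.16 degrees, less where a joint would pass 70% of its speed; a pose out of reach is approached as far as the arm can. A call with a number of a shift or a turn outside -1 to 1 is refused whole. A call with a gripper value outside its range is refused whole. The fingers move at their own pace and stop on an object; the grip force is fixed at half the most. Time passes only in rows, so rows that repeat a pose let the fingers close. It gives the time, the measured TCP pose, the force and the opening at its end, in the units of the state.
- bot.get_obs(): the state, without advancing time (a new reading comes with each control period).
- bot.camera(name): name is "scene" or "top" or "wrist"; returns (picture, depth): 420x560x3 uint8, red, green, blue; 420x560 float32, m along the optical axis (not along the pixel's ray), 0 where there is no reading.
- bot.camera_params(name): a dict with "fx", "fy", "cx", "cy" (pixels), "dist" ([k1, k2, p1, p2, k3] as OpenCV has them; the pictures are not rectified), "T" (4x4, takes a point from camera to world coordinates); the wrist camera has in their place "tool_from_camera" (4x4, takes a point from camera to tool coordinates, whose origin is the TCP and whose axes are the tool frame's). Camera axes: x right, y up, looking along -z (the intrinsics and any distortion apply to the point x, -y, -z); pixel columns grow to the right and rows downward; lengths in m; the calibration is good to about 2 mm. A picture is of the moment at which its call begins: read the wrist's pose just before it. camera_params takes no time and is no camera call.
- bot.job_done(): hands the job in, once; it reports no verdict.
The state is a dict: "clock": time; "joint_pos": joint angles; "joint_vel": joint speeds; "tau": joint torques, N m; "eef_pos": TCP position; "tool_rot": TCP orientation; "ft_force": force on the tool from outside, world axes, zero at the start; "ft_torque": the same for the moment, N m; "grip_width": finger opening in m.
Only numpy, scipy, OpenCV 4.12 (cv2) and the standard library are available. Lean on these libraries where they do the work, as an engineer would, in place of code of your own. Each camera call takes 0.05 s, during which the arm holds its last target.

## Working session

There is one attempt and no reset: what is moved stays moved. The work goes in short steps, Python scripts to look and compute and a tool call to move; the robot and the scene stay as the last step left them, time stands still between calls to the robot, and variables do not carry over. Pictures are saved under pics/ and viewed, and the job is handed in when it is done.

Besides the shell and the picture viewer there is one more tool, called after "Call:" as name(argument=value, ...) on one line, values as JSON. apply_moves: Moves the arm, as the interface text tells. Its arguments: {"type":"object","properties":{"targets":{"type":"array"}},"required":["targets"]}

```bash
mkdir -p pics; ls; python3 - <<'E'
from workcell import bot
import cv2,numpy as np
o=bot.get_obs()
for k,v in o.items(): print(k,v)
for n in ["scene","top","wrist"]:
    p,d=bot.camera(n); cv2.imwrite(f"pics/{n}0.png",p[:,:,::-1]); np.save(f"pics/{n}0.npy",d)
    print(n,bot.camera_params(n))
E
```

```text
pics
clock 0.0
joint_pos [-1.16398158e+00  2.41397770e-01  3.68280929e-03  1.33517959e+00
  6.43930975e-06  1.57079184e+00]
joint_vel [ 0.00212466  0.00074661 -0.00094854 -0.00176183 -0.00053886 -0.00112777]
tau [-1.99769151e-03 -3.72312534e+01  2.52410012e+01  1.68251758e-02
 -2.35833386e-04 -1.04172457e-05]
eef_pos [ 0.19758988 -0.45860044  0.23040474]
tool_rot [ 0.38909631  0.59131479 -0.38827694  0.59007788]
ft_force [0.58916801 0.40809706 0.03286726]
ft_torque [ 0.03284842 -0.00086533 -0.00357308]
grip_width 0.08532090571689818
scene {'fx': 431.69077488178675, 'fy': 431.69077488178675, 'cx': 280.8443545353637, 'cy': 203.69317810156937, 'dist': array([0.04463272, 0.        , 0.        , 0.        , 0.        ]), 'T': array([[-0.26605677, -0.69258355,  0.67047881,  1.22419563],
       [ 0.96373825, -0.17628362,  0.20033138,  0.25168535],
       [-0.02055179,  0.69946559,  0.71437071,  0.70631315],
       [ 0.        ,  0.        ,  0.        ,  1.        ]])}
top {'fx': 463.9900824733763, 'fy': 463.9900824733763, 'cx': 281.227500414872, 'cy': 206.05061775139447, 'dist': array([-0.
[... 168 characters left out ...]
3364322,  0.03277301],
       [-0.03627045,  0.08915795,  0.99535688,  1.13561147],
       [ 0.        ,  0.        ,  0.        ,  1.        ]])}
wrist {'fx': 304.46343180744424, 'fy': 304.46343180744424, 'cx': 278.5176435163469, 'cy': 205.29155373970158, 'dist': array([-0.06981801,  0.        ,  0.        ,  0.        ,  0.        ]), 'tool_from_camera': array([[ 3.19518194e-04,  3.09835410e-01, -9.50790154e-01,
        -1.42683946e-01],
       [-3.36358355e-04,  9.50790182e-01,  3.09835306e-01,
         7.95265338e-02],
       [ 9.99999892e-01,  2.20808195e-04,  4.08010491e-04,
        -6.68678147e-04],
       [ 0.00000000e+00,  0.00000000e+00,  0.00000000e+00,
         1.00000000e+00]])}
```

View pics/scene0.png

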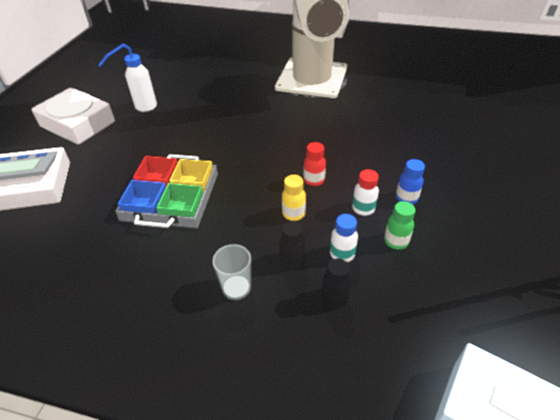

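View pics/top0.png

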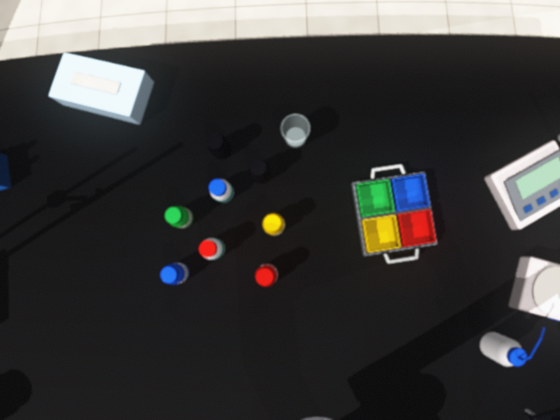

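View pics/wrist0.png

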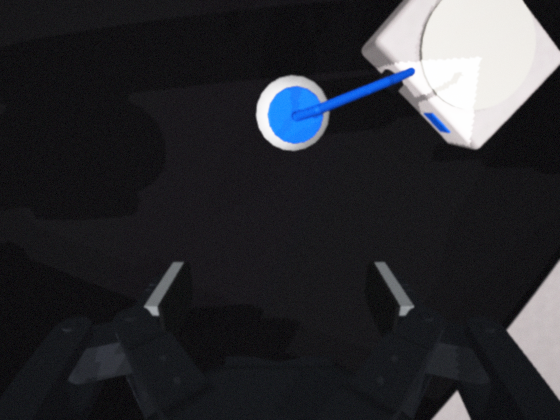

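The scene shows the six bottles in a cluster, and the tray with its bins at scene (170,190) and top (395,212). Top also shows dark blobs near (217,145) and (260,168), so I'll brighten and enlarge the picture.

```bash
python3 - <<'E'
import cv2,numpy as np
p=cv2.imread("pics/top0.png").astype(float)/255
g=(np.clip(p*1.0,0,1)**0.4*255).astype(np.uint8)
cv2.imwrite("pics/top0g.png",cv2.resize(g[100:310,140:310],None,fx=3.3,fy=2.8*3.3/2.8*0.86)[:600])
c=g[100:300,140:460]; cv2.imwrite("pics/top0g.png",cv2.resize(c,None,fx=2.5,fy=2.5,interpolation=cv2.INTER_CUBIC))
s=(cv2.imread("pics/scene0.png").astype(float)/255)**0.4*255
cv2.imwrite("pics/scene0g.png",cv2.resize(s[110:350,100:440],None,fx=2.35,fy=2.35,interpolation=cv2.INTER_CUBIC))
E
```

```text
[ WARN:0@0.147] global loadsave.cpp:1063 imwrite_ Unsupported depth image for selected encoder is fallbacked to CV_8U.
```

View pics/top0g.png

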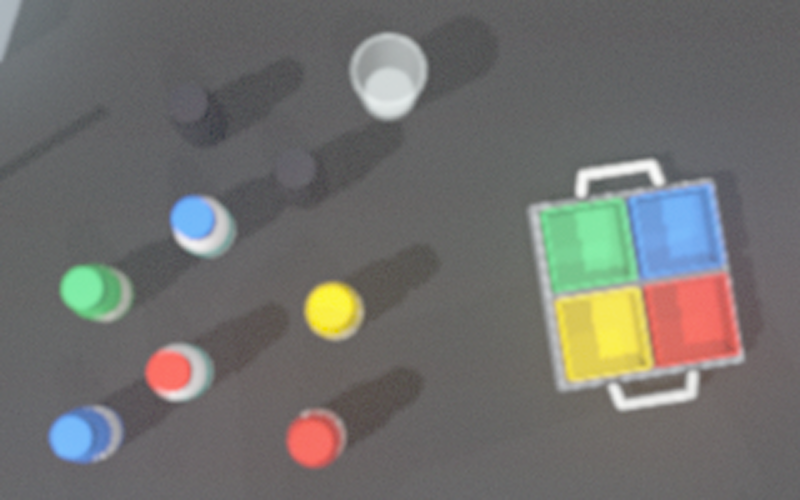

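View pics/scene0g.png

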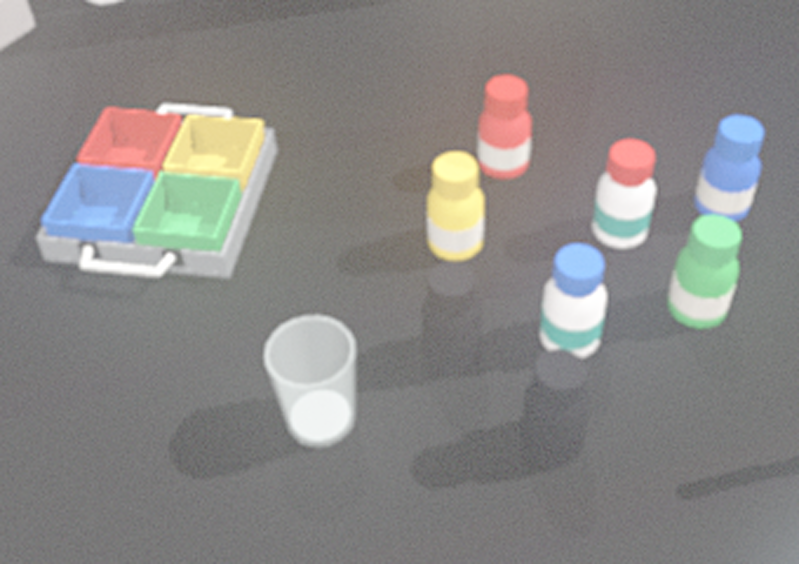

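The brightened views confirm two black bottles (top crop 188,103 and 297,170) to stay clear of. The caps and bin rims are clear enough to triangulate from my pixel readings.

```bash
cat > h.py <<'E'
from workcell import bot
import cv2,numpy as np
from scipy.spatial.transform import Rotation as R
def ray(n,px,T=None):
    P=bot.camera_params(n); K=np.array([[P['fx'],0,P['cx']],[0,P['fy'],P['cy']],[0,0,1]])
    u=cv2.undistortPoints(np.array([[px]],float),K,P['dist'])[0,0]
    T=P['T'] if T is None else T
    return T[:3,3],T[:3,:3]@np.array([u[0],-u[1],-1.])
def tri(r1,r2):
    (a,d),(b,e)=r1,r2
    s=np.linalg.lstsq(np.c_[d,-e],b-a,rcond=None)[0]
    p,q=a+d*s[0],b+e*s[1]; return (p+q)/2,np.linalg.norm(p-q)
def atz(r,z): a,d=r; return a+d*(z-a[2])/d[2]
def wristT(o=None):
    o=o or bot.get_obs(); T=np.eye(4); T[:3,:3]=R.from_quat(o['tool_rot']).as_matrix(); T[:3,3]=o['eef_pos']
    return T@bot.camera_params('wrist')['tool_from_camera']
E
python3 - <<'E'
from h import *
t=lambda x,y:(140+x/2.5-.3,100+y/2.5-.3)
s=lambda x,y:(100+x/2.35-.3,110+y/2.35-.3)
dt=np.load("pics/top0.npy")
L=dict(red=((314,441),(507,92)),yellow=((333,309),(455,170)),green=((88,288),(717,233)),blue=((75,437),(741,133)),rR=((170,371),(632,157)),rB=((193,217),(579,262)),k1=((188,103),None),k2=((297,170),(451,280)),
 bR=((693,321),(131,136)),bY=((603,333),(214,146)),bG=((588,246),(188,210)),bB=((679,233),(98,205)))
for k,(a,b) in L.items():
    r=ray('top',t(*a)); z=.046 if k[0]=='b' and len(k)==2 else .098
    c,w=t(*a); d=dt[int(w),int(c)]
    print(k,'atz',atz(r,z).round(3),'depthpt',(r[0]+r[1]*d).round(3), 'tri',*( [v.round(4) for v in tri(r,ray('scene',s(*b)))] if b else []))
E
```

```text
red atz [0.464 0.108 0.098] depthpt [0.464 0.108 0.097] tri [0.4635 0.1088 0.0941] 0.0018
yellow atz [0.581 0.088 0.098] depthpt [0.581 0.088 0.098] tri [0.5814 0.088  0.0932] 0.0004
green atz [0.607 0.311 0.098] depthpt [0.607 0.311 0.098] tri [0.6065 0.3141 0.0959] 0.0051
blue atz [0.472 0.325 0.098] depthpt [0.472 0.325 0.098] tri [0.4713 0.3271 0.0939] 0.0024
rR atz [0.529 0.236 0.098] depthpt [0.529 0.236 0.096] tri [0.5294 0.237  0.0959] 0.0008
rB atz [0.669 0.213 0.098] depthpt [0.668 0.213 0.1  ] tri [0.6684 0.2128 0.0991] 0.0001
k1 atz [0.775 0.216 0.098] depthpt [0.775 0.217 0.095] tri
k2 atz [0.708 0.117 0.098] depthpt [0.708 0.117 0.1  ] tri [0.709  0.1173 0.0949] 0.0001
bR atz [ 0.562 -0.249  0.046] depthpt [ 0.564 -0.26   0.004] tri [ 0.5624 -0.2494  0.0458] 0.0013
bY atz [ 0.554 -0.163  0.046] depthpt [ 0.555 -0.169  0.008] tri [ 0.5541 -0.1638  0.044 ] 0.0018
bG atz [ 0.636 -0.152  0.046] depthpt [ 0.641 -0.16   0.001] tri [ 0.6374 -0.1545  0.0375] 0.0021
bB atz [ 0.646 -0.24   0.046] depthpt [ 0.65  -0.249  0.008] tri [ 0.6478 -0.2437  0.0322] 0.0015
```

```bash
cat >> h.py <<'E'
def go(tgt,yaw=0.0):
    o=bot.get_obs(); M=R.from_quat(o['tool_rot']).as_matrix()
    d=M.T@(np.array(tgt)-o['eef_pos'])/.25
    # desired: tool x=-Z, y=(cos,sin), z = x cross y
    x=np.array([0,0,-1.]); y=np.array([np.cos(yaw),np.sin(yaw),0]); D=np.c_[x,y,np.cross(x,y)]
    w=R.from_matrix(M.T@D).as_rotvec()/.5
    print('shift units',d.round(3),'turn units',w.round(3),'pos',o['eef_pos'].round(4),'t',round(float(o['clock']),2),'grip',round(float(o['grip_width']),4),'F',o['ft_force'].round(1),'q',o['joint_pos'].round(2))
E
python3 - <<'E'
from h import *
go([.464,.108,.23]); print(R.from_quat(bot.get_obs()['tool_rot']).as_matrix().round(3))
E
```

```text
shift units [ 0.005  1.876 -1.66 ] turn units [ 0.814 -0.003  0.001] pos [ 0.1976 -0.4588  0.2306] t 0.15 grip 0.0856 F [-0.5  0.2 -0.3] q [-1.16  0.24  0.    1.34 -0.    1.57]
[[-0.001  0.918  0.396]
 [ 0.001  0.396 -0.918]
 [-1.    -0.    -0.002]]
```

Call:
apply_moves(targets=[0,0.3,-0.2,0.25,0,0,1,0,0.3,-0.3,0.5,0,0,1,0,0.3,-0.4,0.75,0,0,1,0,0.3,-0.5,0.814,0,0,1,0,0.4,-0.6,0.814,0,0,1,0,0.5,-0.7,0.814,0,0,1,0,0.6,-0.8,0.814,0,0,0.8])

```text
clock: 0.73
eef_pos: [0.2561, -0.2146, 0.2312]
tool_rot: [0.501, 0.499, -0.5, 0.5]
ft_force: [1.1, -0.3, 0.8]
grip_width: 0.0756
```

```bash
python3 - <<'E'
from h import *
go([.464,.108,.23])
E
```

```text
shift units [ 0.005  0.829 -1.292] turn units [-0.004  0.    -0.001] pos [ 0.2561 -0.2146  0.2312] t 0.73 grip 0.0756 F [ 1.1 -0.3  0.8] q [-0.7  -0.09 -0.36  1.3   0.    2.45]
```

Call:
apply_moves(targets=[0,0.2,-0.2,-0.25,0,0,0.8,0,0.4,-0.4,-0.5,0,0,0.8,0,0.6,-0.6,-0.75,0,0,0.8,0,0.7,-0.8,-1,0,0,0.8,0,0.8,-1,-1,0,0,0.8])

```text
clock: 1.15
eef_pos: [0.3948, -0.0585, 0.2313]
tool_rot: [0.36, 0.609, -0.36, 0.609]
ft_force: [0.7, -0.6, 0.4]
grip_width: 0.068
```

Call:
apply_moves(targets=[0,0,0,-0.25,0,0,0.8,0,0,0,-0.5,0,0,0.8,0,0,0,-0.75,0,0,0.8,0,0,0,-1,0,0,0.8])

```text
clock: 1.48
eef_pos: [0.3935, -0.0596, 0.2309]
tool_rot: [0.196, 0.68, -0.197, 0.679]
ft_force: [0.4, -0.8, 0.4]
grip_width: 0.0683
```

Call:
apply_moves(targets=[0,0,0,-0.25,0,0,0.8,0,0,0,-0.5,0,0,0.8,0,0,0,-0.75,0,0,0.8,0,0,0,-1,0,0,0.8,0,0,0,-1,0,0,0.8])

```text
clock: 1.9
eef_pos: [0.3933, -0.0602, 0.2311]
tool_rot: [0.024, 0.707, -0.024, 0.706]
ft_force: [-0.1, -0.2, 0.6]
grip_width: 0.0684
```

```bash
sed -i 's/yaw=0.0/yaw=np.pi\/2/' h.py; python3 - <<'E'
from h import *
go([.464,.108,.2])
E
```

```text
shift units [0.124 0.691 0.236] turn units [-0.138 -0.001 -0.   ] pos [ 0.3933 -0.0602  0.2311] t 1.9 grip 0.0684 F [-0.1 -0.2  0.6] q [-0.15  0.04 -0.23  1.3   0.    1.49]
```

Call:
apply_moves(targets=[0.06,0.16,0.06,-0.138,0,0,0.8,0.124,0.32,0.12,-0.138,0,0,0.8,0.124,0.48,0.18,-0.138,0,0,0.8,0.124,0.6,0.22,-0.138,0,0,0.8,0.124,0.691,0.236,-0.138,0,0,0.8,0.124,0.691,0.236,-0.138,0,0,0.8])

```text
clock: 2.4
eef_pos: [0.4658, 0.1118, 0.1997]
tool_rot: [0.001, 0.707, 0.001, 0.707]
ft_force: [0.5, 0.1, 0.5]
grip_width: 0.0686
```

```bash
python3 - <<'E'
from h import *
go([.464,.108,.066])
np.save('pics/w1T.npy',wristT());p,d=bot.camera('wrist');cv2.imwrite('pics/w1.png',p[:,:,::-1]);np.save('pics/w1d.npy',d)
E
```

```text
shift units [ 0.535 -0.016 -0.007] turn units [ 0.     0.    -0.003] pos [0.4658 0.1118 0.1997] t 2.4 grip 0.0686 F [0.5 0.1 0.5] q [ 0.23  0.22 -0.11  1.24  0.    1.81]
```

View pics/w1.png

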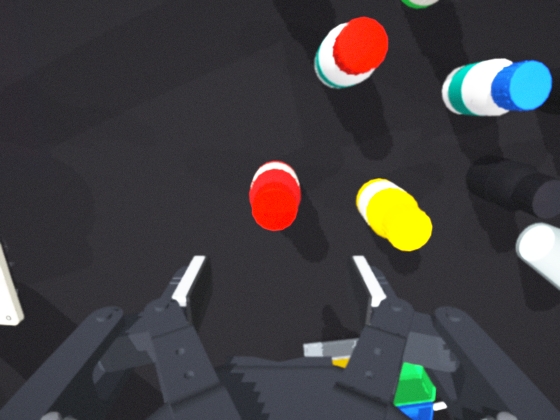

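The wrist view shows the red cap centred at (274,208), the yellow cap at (409,227), the reagent red cap at (362,44) and the reagent blue cap at (524,85). I'll check these against the top-camera positions.

```bash
python3 - <<'E'
from h import *
T=np.load('pics/w1T.npy')
t=lambda x,y:(140+x/2.5-.3,100+y/2.5-.3)
for n,a,b in (('red',(274,208),(314,441)),('yel',(409,227),(333,309)),('rR',(362,44),(170,371)),('rB',(524,85),(193,217))):
    r=ray('wrist',a,T); print(n,atz(r,.098).round(4),*[v.round(4) for v in tri(r,ray('top',t(*b)))])
E
```

```text
red [0.4617 0.1101 0.098 ] [0.4626 0.108  0.0913] 0.0019
yel [0.5799 0.0925 0.098 ] [0.5825 0.0888 0.0905] 0.0023
rR [0.5271 0.2375 0.098 ] [0.5295 0.2387 0.0881] 0.0012
rB [0.6604 0.2128 0.098 ] [0.6702 0.2144 0.086 ] 0.0011
```

Call:
apply_moves(targets=[0.12,-0.011,-0.01,0,0,0,0.8,0.24,-0.011,-0.01,0,0,0,0.8,0.36,-0.011,-0.01,0,0,0,0.8,0.45,-0.011,-0.01,0,0,0,0.8,0.531,-0.011,-0.01,0,0,0,0.8,0.531,-0.011,-0.01,0,0,0,0.8,0.531,-0.011,-0.01,0,0,0,0,0.531,-0.011,-0.01,0,0,0,0,0.531,-0.011,-0.01,0,0,0,0,0.531,-0.011,-0.01,0,0,0,0,0.531,-0.011,-0.01,0,0,0,0,0.531,-0.011,-0.01,0,0,0,0])

```text
clock: 3.45
eef_pos: [0.4633, 0.1051, 0.0694]
tool_rot: [0.001, 0.706, -0.001, 0.708]
ft_force: [-1.8, -1.8, 6.6]
grip_width: 0.0365
```

```bash
python3 - <<'E'
from h import *
go([.5615,-.2486,.2])
p,d=bot.camera('wrist');cv2.imwrite('pics/w2.png',p[:,:,::-1])
E
```

```text
shift units [-0.522 -1.414  0.398] turn units [-0.005  0.006 -0.   ] pos [0.4633 0.1051 0.0694] t 3.45 grip 0.0365 F [-1.8 -1.8  6.6] q [ 0.22  0.33 -0.33  0.91 -0.    1.8 ]
```

View pics/w2.png

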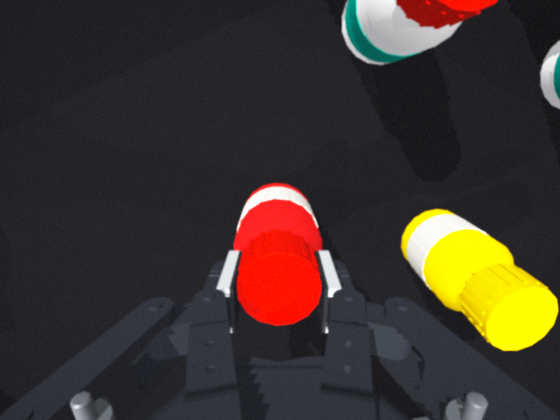

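Call:
apply_moves(targets=[-0.06,0,0,0,0,0,0,-0.18,0,0,0,0,0,0,-0.3,0,0,0,0,0,0,-0.42,0,0,0,0,0,0,-0.52,-0.08,0.02,0,0,0,0,-0.52,-0.2,0.06,0,0,0,0,-0.52,-0.34,0.12,0,0,0,0,-0.52,-0.48,0.18,0,0,0,0,-0.52,-0.62,0.24,0,0,0,0,-0.52,-0.76,0.3,0,0,0,0,-0.52,-0.88,0.36,0,0,0,0,-0.52,-0.98,0.4,0,0,0,0])

```text
clock: 4.5
eef_pos: [0.5628, -0.1427, 0.1979]
tool_rot: [0.001, 0.707, -0.002, 0.708]
ft_force: [0.8, 0.4, -1.7]
grip_width: 0.0365
```

```bash
python3 - <<'E'
from h import *
go([.5615,-.2486,.2])
p,d=bot.camera('wrist');cv2.imwrite('pics/w3.png',p[:,:,::-1])
go([.5615,-.2486,.2])
E
```

```text
shift units [-0.008 -0.424 -0.004] turn units [-0.007  0.003  0.001] pos [ 0.5628 -0.1427  0.1979] t 4.5 grip 0.0365 F [ 0.8  0.4 -1.7] q [-0.25  0.41  0.16  1.32 -0.    1.33]
shift units [-0.008 -0.406 -0.008] turn units [-0.015  0.006  0.009] pos [ 0.5642 -0.147   0.1975] t 4.55 grip 0.0363 F [ 4.2 -3.1 -1. ] q [-0.25  0.42  0.17  1.32 -0.    1.33]
```

View pics/w3.png

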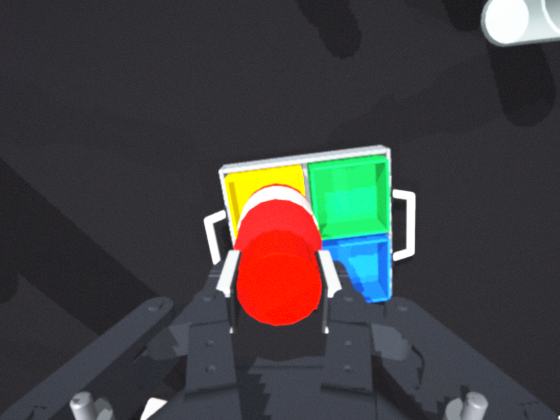

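The red bottle is held straight, with its cap top at (279,284), unchanged from before the lift. The green bin's rim has corners near (308,163), (388,156), (391,234) and (316,241), so I'll use those as a check.

```bash
python3 - <<'E'
from h import *
C=bot.camera_params('wrist')['tool_from_camera']
a,d=ray('wrist',(279,284),C); s=(-.0286-a[0])/d[0]; print('cap in tool',(a+s*d).round(4))
o=dict(eef_pos=np.array([.563,-.144,.1978]),tool_rot=np.array([.001,.707,-.002,.708]))
T=wristT(o)
P=[atz(ray('wrist',p,T),.046) for p in((308,163),(388,156),(391,234),(316,241))]
print(np.mean(P,0).round(4),np.round(P,3))
E
```

```text
cap in tool [-0.0286  0.0072 -0.0001]
[ 0.6366 -0.1548  0.046 ] [[ 0.592 -0.117  0.046]
 [ 0.67  -0.11   0.046]
 [ 0.682 -0.193  0.046]
 [ 0.602 -0.2    0.046]]
```

Call:
apply_moves(targets=[0,-0.12,0,0,0,0,0,0,-0.24,0,0,0,0,0,0,-0.34,0,0,0,0,0,0,-0.43,0,0,0,0,0,0,-0.43,0,0,0,0,0,0,-0.43,0,0,0,0,0,0,-0.43,0,0,0,0,0])

```text
clock: 5.13
eef_pos: [0.5613, -0.2471, 0.1975]
tool_rot: [0.001, 0.707, -0.001, 0.707]
ft_force: [0.0, 0.6, -1.3]
grip_width: 0.0366
```

```bash
python3 - <<'E'
from h import *
go([.5615,-.2546,.079])
E
```

```text
shift units [ 0.474 -0.03   0.001] turn units [-0.004 -0.    -0.001] pos [ 0.5613 -0.2471  0.1975] t 5.13 grip 0.0366 F [ 0.   0.6 -1.3] q [-0.41  0.48  0.27  1.36  0.    1.16]
```

Call:
apply_moves(targets=[0,-0.03,0,0,0,0,0,0.1,-0.03,0,0,0,0,0,0.2,-0.03,0,0,0,0,0,0.3,-0.03,0,0,0,0,0,0.38,-0.03,0,0,0,0,0,0.43,-0.03,0,0,0,0,0,0.455,-0.03,0,0,0,0,0,0.47,-0.03,0,0,0,0,0,0.478,-0.03,0,0,0,0,0,0.484,-0.03,0,0,0,0,0,0.484,-0.03,0,0,0,0,0,0.484,-0.03,0,0,0,0,0])

```text
clock: 6.13
eef_pos: [0.5621, -0.2553, 0.0776]
tool_rot: [0.0, 0.707, -0.001, 0.708]
ft_force: [-0.0, 0.6, -0.8]
grip_width: 0.0366
```

```bash
python3 - <<'E'
from h import *
go([.5615,-.2546,.0765])
p,d=bot.camera('scene');cv2.imwrite('pics/s4.png',cv2.resize(p[100:260,60:300,::-1],None,fx=3,fy=3))
E
```

```text
shift units [ 0.004  0.003 -0.002] turn units [-0.004  0.003  0.002] pos [ 0.5621 -0.2553  0.0776] t 6.13 grip 0.0366 F [-0.   0.6 -0.8] q [-0.43  0.57  0.09  1.09 -0.    1.15]
```

View pics/s4.png

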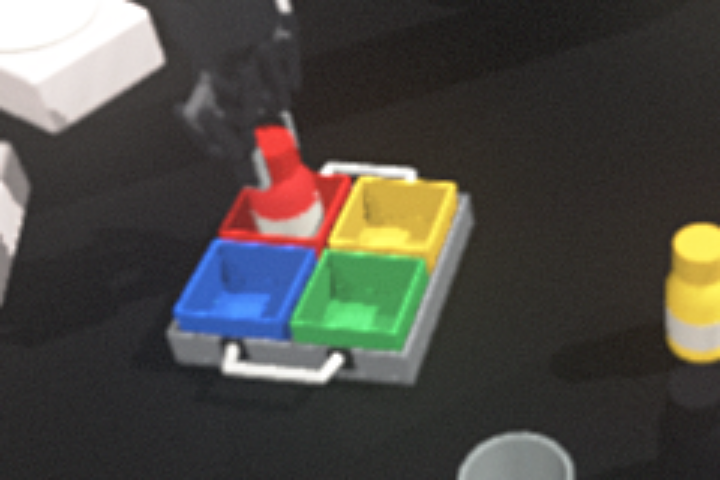

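The red bottle is inside the red bin near (290,190) but the force says it isn't in contact yet. I'll lower it by small steps.

Call:
apply_moves(targets=[0.008,0,0,0,0,0,0,0.012,0,0,0,0,0,0,0.012,0,0,0,0,0,0,0.012,0,0,0,0,0,0])

```text
clock: 6.52
eef_pos: [0.5622, -0.2557, 0.0764]
tool_rot: [0.0, 0.706, -0.001, 0.708]
ft_force: [-3.2, 0.5, 8.4]
grip_width: 0.0364
```

Contact at 8 N. Release and rise.

Call:
apply_moves(targets=[0.004,0,0,0,0,0,0.7,0.004,0,0,0,0,0,0.7,0.004,0,0,0,0,0,0.7,0.004,0,0,0,0,0,0.7,-0.05,0,0,0,0,0,0.7,-0.15,0,0,0,0,0,0.7,-0.28,0,0,0,0,0,0.7,-0.4,0,0,0,0,0,0.7,-0.5,0.1,0,0,0,0,0.7,-0.5,0.22,0,0,0,0,0.7,-0.5,0.22,0,0,0,0,0.7])

```text
clock: 7.43
eef_pos: [0.5629, -0.1964, 0.201]
tool_rot: [-0.0, 0.706, 0.001, 0.709]
ft_force: [0.1, -0.6, -0.5]
grip_width: 0.0596
```

```bash
python3 - <<'E'
from h import *
go([.581,.089,.2])
T=wristT();p,d=bot.camera('wrist');cv2.imwrite('pics/w5.png',p[:,:,::-1]);np.save('pics/w5T.npy',T)
E
```

```text
shift units [0.006 1.142 0.075] turn units [ 0.004  0.008 -0.002] pos [ 0.5629 -0.1964  0.201 ] t 7.43 grip 0.0596 F [ 0.1 -0.6 -0.5] q [-0.34  0.44  0.22  1.34  0.    1.23]
```

View pics/w5.png

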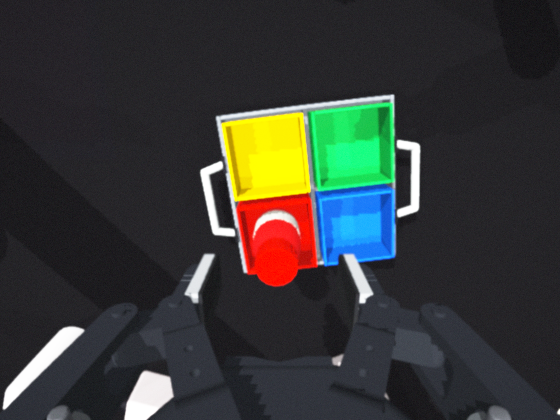

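Red stands upright in its bin (cap at 278,263). Next is yellow.

Call:
apply_moves(targets=[0,0.12,0.01,0,0,0,0.7,0,0.26,0.03,0,0,0,0.7,0,0.4,0.04,0,0,0,0.7,0,0.54,0.05,0,0,0,0.7,0,0.68,0.06,0,0,0,0.7,0,0.82,0.07,0,0,0,0.7,0,0.92,0.072,0,0,0,0.7,0,1,0.072,0,0,0,0.7,0,1,0.072,0,0,0,0.7])

```text
clock: 8.23
eef_pos: [0.5798, 0.0531, 0.1973]
tool_rot: [-0.001, 0.708, 0.001, 0.706]
ft_force: [-0.1, 0.6, 0.1]
grip_width: 0.0599
```

Call:
apply_moves(targets=[0,0.06,0,0,0,0,0.75,0,0.1,0,0,0,0,0.75,0,0.142,0,0,0,0,0.75,0,0.142,0,0,0,0,0.75,0,0.142,0,0,0,0,0.75])

```text
clock: 8.65
eef_pos: [0.5801, 0.0851, 0.1982]
tool_rot: [0.0, 0.707, -0.001, 0.707]
ft_force: [-0.1, -0.6, 0.2]
grip_width: 0.0644
```

```bash
python3 - <<'E'
from h import *
go([.581,.09,.068])
T=np.load('pics/w5T.npy'); r=ray('wrist',(278,263),T); print('red cap',atz(r,.105).round(4))
T=wristT();p,d=bot.camera('wrist');cv2.imwrite('pics/w6.png',p[:,:,::-1]);np.save('pics/w6T.npy',T)
E
```

```text
shift units [0.521 0.02  0.004] turn units [-0.004 -0.001  0.001] pos [0.5801 0.0851 0.1982] t 8.65 grip 0.0644 F [-0.1 -0.6  0.2] q [ 0.15  0.43  0.19  1.33 -0.    1.72]
red cap [ 0.5626 -0.2474  0.105 ]
```

View pics/w6.png

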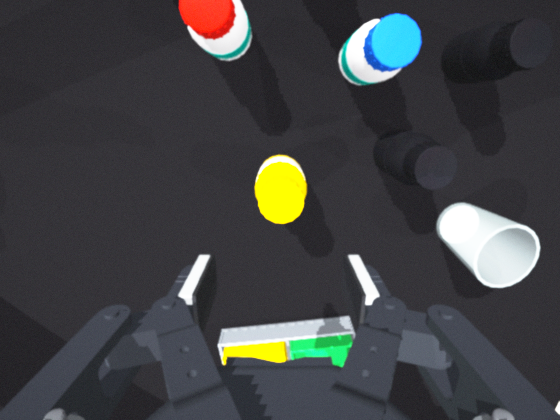

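```bash
python3 - <<'E'
from h import *
T=np.load('pics/w6T.npy'); r=ray('wrist',(281,198),T); print(atz(r,.098).round(4))
E
```

```text
[0.5819 0.0925 0.098 ]
```

Call:
apply_moves(targets=[0.1,0.03,0.007,0,0,0,0.75,0.22,0.03,0.007,0,0,0,0.75,0.34,0.03,0.007,0,0,0,0.75,0.44,0.03,0.007,0,0,0,0.75,0.519,0.03,0.007,0,0,0,0.75,0.519,0.03,0.007,0,0,0,0.75,0.519,0.03,0.007,0,0,0,0,0.519,0.03,0.007,0,0,0,0,0.519,0.03,0.007,0,0,0,0,0.519,0.03,0.007,0,0,0,0,0.519,0.03,0.007,0,0,0,0,0.519,0.03,0.007,0,0,0,0])

```text
clock: 9.7
eef_pos: [0.5833, 0.093, 0.0707]
tool_rot: [0.001, 0.706, -0.001, 0.708]
ft_force: [0.3, -0.8, 5.9]
grip_width: 0.0362
```

```bash
python3 - <<'E'
from h import *
go([.553,-.163,.2])
E
```

```text
shift units [-0.518 -1.024 -0.117] turn units [-0.004  0.007 -0.001] pos [0.5833 0.093  0.0707] t 9.7 grip 0.0362 F [ 0.3 -0.8  5.9] q [ 0.16  0.53 -0.01  1.04 -0.    1.73]
```

Call:
apply_moves(targets=[-0.06,0,0,0,0,0,0,-0.2,0,0,0,0,0,0,-0.34,0,0,0,0,0,0,-0.46,-0.02,0,0,0,0,0,-0.52,-0.1,-0.01,0,0,0,0,-0.52,-0.24,-0.04,0,0,0,0,-0.52,-0.39,-0.07,0,0,0,0,-0.52,-0.54,-0.09,0,0,0,0,-0.52,-0.69,-0.11,0,0,0,0,-0.52,-0.83,-0.12,0,0,0,0,-0.52,-0.94,-0.12,0,0,0,0,-0.52,-1,-0.12,0,0,0,0])

```text
clock: 10.7
eef_pos: [0.5506, -0.1604, 0.1987]
tool_rot: [0.002, 0.707, -0.002, 0.707]
ft_force: [-0.2, 0.1, -0.8]
grip_width: 0.0364
```

Call:
apply_moves(targets=[0,-0.02,0,0,0,0,0,0,-0.02,0,0,0,0,0,0,-0.02,0,0,0,0,0])

```text
clock: 10.95
eef_pos: [0.5512, -0.1613, 0.1985]
tool_rot: [0.001, 0.707, -0.0, 0.707]
ft_force: [0.1, 0.2, -1.6]
grip_width: 0.0366
```

```bash
python3 - <<'E'
from h import *
go([.553,-.164,.08])
T=wristT();p,d=bot.camera('wrist');cv2.imwrite('pics/w7.png',p[:,:,::-1]);np.save('pics/w7T.npy',T)
E
```

```text
shift units [ 0.474 -0.011  0.007] turn units [-0.004 -0.001 -0.002] pos [ 0.5512 -0.1613  0.1985] t 10.95 grip 0.0366 F [ 0.1  0.2 -1.6] q [-0.29  0.4   0.15  1.32  0.    1.29]
```

View pics/w7.png

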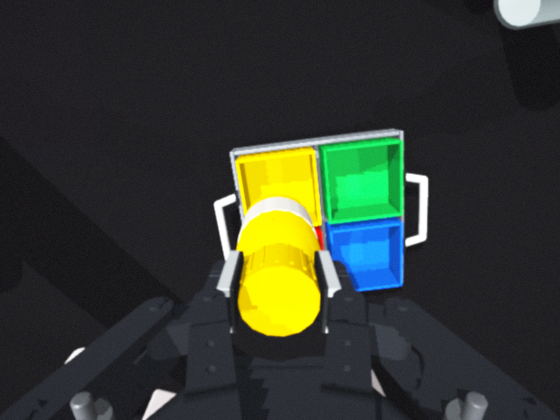

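Call:
apply_moves(targets=[0.04,-0.021,0.007,0,0,0,0,0.14,-0.021,0.007,0,0,0,0,0.24,-0.021,0.007,0,0,0,0,0.33,-0.021,0.007,0,0,0,0,0.4,-0.021,0.007,0,0,0,0,0.44,-0.021,0.007,0,0,0,0,0.46,-0.021,0.007,0,0,0,0,0.47,-0.021,0.007,0,0,0,0,0.48,-0.021,0.007,0,0,0,0,0.486,-0.021,0.007,0,0,0,0,0.49,-0.021,0.007,0,0,0,0,0.49,-0.021,0.007,0,0,0,0])

```text
clock: 12.0
eef_pos: [0.554, -0.1675, 0.0777]
tool_rot: [0.0, 0.706, -0.001, 0.708]
ft_force: [-0.4, -0.5, 2.7]
grip_width: 0.0364
```

Call:
apply_moves(targets=[0.004,0,0,0,0,0,0,0.004,0,0,0,0,0,0.7,0.004,0,0,0,0,0,0.7,0.004,0,0,0,0,0,0.7,0.004,0,0,0,0,0,0.7,-0.05,0,0,0,0,0,0.7,-0.15,0,0,0,0,0,0.7,-0.28,0,0,0,0,0,0.7,-0.4,0,0,0,0,0,0.7,-0.49,0,0,0,0,0,0.7,-0.49,0,0,0,0,0,0.7,-0.49,0,0,0,0,0,0.7])

```text
clock: 13.0
eef_pos: [0.5543, -0.1676, 0.2005]
tool_rot: [0.0, 0.706, -0.001, 0.708]
ft_force: [-0.0, 0.7, -1.6]
grip_width: 0.0603
```

```bash
python3 - <<'E'
from h import *
go([.472,.325,.2])
T=wristT();p,d=bot.camera('wrist');cv2.imwrite('pics/w8.png',p[:,:,::-1]);np.save('pics/w8T.npy',T)
E
```

```text
shift units [-0.002  1.97  -0.333] turn units [-0.004  0.008  0.002] pos [ 0.5543 -0.1676  0.2005] t 13.0 grip 0.0603 F [-0.   0.7 -1.6] q [-0.29  0.41  0.16  1.32  0.    1.28]
```

View pics/w8.png

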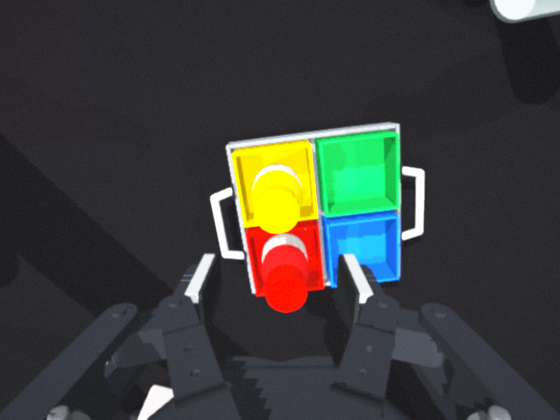

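Yellow and red both stand in their bins (caps at 277,210 and 286,290). Next is blue.

Call:
apply_moves(targets=[0,0.1,-0.02,0,0,0,0.75,0,0.24,-0.04,0,0,0,0.75,0,0.38,-0.06,0,0,0,0.75,0,0.52,-0.09,0,0,0,0.75,0,0.66,-0.12,0,0,0,0.75,0,0.8,-0.15,0,0,0,0.75,0,0.92,-0.18,0,0,0,0.75,0,1,-0.2,0,0,0,0.75])

```text
clock: 13.72
eef_pos: [0.5014, 0.0852, 0.1967]
tool_rot: [-0.0, 0.709, 0.0, 0.706]
ft_force: [0.2, -0.9, -0.8]
grip_width: 0.064
```

Call:
apply_moves(targets=[0,0.14,-0.02,0,0,0,0.75,0,0.28,-0.04,0,0,0,0.75,0,0.42,-0.06,0,0,0,0.75,0,0.56,-0.09,0,0,0,0.75,0,0.7,-0.12,0,0,0,0.75,0,0.82,-0.13,0,0,0,0.75,0,0.9,-0.13,0,0,0,0.75,0,0.95,-0.13,0,0,0,0.75,0,0.95,-0.13,0,0,0,0.75,0,0.95,-0.13,0,0,0,0.75,0,0.95,-0.13,0,0,0,0.75])

```text
clock: 14.63
eef_pos: [0.4714, 0.3189, 0.198]
tool_rot: [0.001, 0.708, -0.002, 0.707]
ft_force: [-0.6, -0.1, -0.1]
grip_width: 0.0639
```

```bash
python3 - <<'E'
from h import *
go([.472,.326,.07])
T=wristT();p,d=bot.camera('wrist');cv2.imwrite('pics/w9.png',p[:,:,::-1]);np.save('pics/w9T.npy',T)
E
```

```text
shift units [0.512 0.029 0.003] turn units [-0.006 -0.003  0.003] pos [0.4714 0.3189 0.198 ] t 14.63 grip 0.0639 F [-0.6 -0.1 -0.1] q [ 0.59  0.39  0.13  1.31 -0.    2.17]
```

View pics/w9.png

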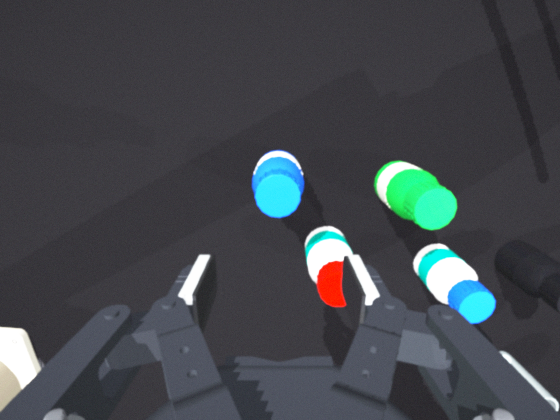

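```bash
python3 - <<'E'
from h import *
T=np.load('pics/w9T.npy')
for p in ((278,194),(434,208)): print(atz(ray('wrist',p,T),.098).round(4))
E
```

```text
[0.4706 0.3297 0.098 ]
[0.6041 0.317  0.098 ]
```

Call:
apply_moves(targets=[0.06,0.038,0,0,0,0,0.75,0.18,0.038,0,0,0,0,0.75,0.32,0.038,0,0,0,0,0.75,0.44,0.038,0,0,0,0,0.75,0.518,0.038,0,0,0,0,0.75,0.518,0.038,0,0,0,0,0.75,0.518,0.038,0,0,0,0,0,0.518,0.038,0,0,0,0,0,0.518,0.038,0,0,0,0,0,0.518,0.038,0,0,0,0,0,0.518,0.038,0,0,0,0,0,0.518,0.038,0,0,0,0,0])

```text
clock: 15.68
eef_pos: [0.4731, 0.3306, 0.0714]
tool_rot: [0.001, 0.706, -0.0, 0.708]
ft_force: [0.3, -1.4, 7.1]
grip_width: 0.0366
```

```bash
python3 - <<'E'
from h import *
go([.6465,-.239,.2])
E
```

```text
shift units [-0.516 -2.276  0.701] turn units [-0.004  0.007 -0.004] pos [0.4731 0.3306 0.0714] t 15.68 grip 0.0366 F [ 0.3 -1.4  7.1] q [ 0.61  0.5  -0.05  1.02 -0.    2.18]
```

Call:
apply_moves(targets=[-0.06,0,0,0,0,0,0,-0.2,0,0,0,0,0,0,-0.34,0,0,0,0,0,0,-0.46,0,0,0,0,0,0,-0.54,-0.06,0.01,0,0,0,0,-0.54,-0.18,0.04,0,0,0,0,-0.54,-0.31,0.08,0,0,0,0,-0.54,-0.44,0.12,0,0,0,0,-0.54,-0.57,0.16,0,0,0,0,-0.54,-0.7,0.2,0,0,0,0,-0.54,-0.83,0.24,0,0,0,0,-0.54,-0.96,0.28,0,0,0,0])

```text
clock: 16.68
eef_pos: [0.5411, 0.0883, 0.2043]
tool_rot: [0.001, 0.707, -0.001, 0.707]
ft_force: [-0.1, 0.3, -0.4]
grip_width: 0.0365
```

Call:
apply_moves(targets=[0,-0.13,0.04,0,0,0,0,0,-0.26,0.08,0,0,0,0,0,-0.39,0.12,0,0,0,0,0,-0.52,0.16,0,0,0,0,0,-0.65,0.2,0,0,0,0,0,-0.78,0.24,0,0,0,0,0,-0.9,0.28,0,0,0,0,0,-1,0.32,0,0,0,0])

```text
clock: 17.35
eef_pos: [0.6205, -0.1627, 0.204]
tool_rot: [0.001, 0.707, -0.001, 0.707]
ft_force: [0.2, 0.9, -2.5]
grip_width: 0.0363
```

```bash
python3 - <<'E'
from h import *
go([.6465,-.241,.2])
E
```

```text
shift units [ 0.016 -0.313  0.105] turn units [-0.007 -0.002  0.   ] pos [ 0.6205 -0.1627  0.204 ] t 17.35 grip 0.0363 F [ 0.2  0.9 -2.5] q [-0.26  0.54  0.38  1.41 -0.    1.32]
```

Call:
apply_moves(targets=[0,-0.1,0.03,0,0,0,0,0,-0.2,0.07,0,0,0,0,0.01,-0.28,0.1,0,0,0,0,0.016,-0.31,0.105,0,0,0,0,0.016,-0.31,0.105,0,0,0,0,0.016,-0.31,0.105,0,0,0,0,0.016,-0.31,0.105,0,0,0,0])

```text
clock: 17.93
eef_pos: [0.6464, -0.2366, 0.2003]
tool_rot: [0.001, 0.707, 0.0, 0.707]
ft_force: [-1.1, 0.0, -1.4]
grip_width: 0.0366
```

```bash
python3 - <<'E'
from h import *
go([.6465,-.241,.0785])
T=wristT();p,d=bot.camera('wrist');cv2.imwrite('pics/w10.png',p[:,:,::-1]);np.save('pics/w10T.npy',T)
E
```

```text
shift units [ 0.487 -0.018  0.001] turn units [-0.002 -0.002 -0.002] pos [ 0.6464 -0.2366  0.2003] t 17.93 grip 0.0366 F [-1.1  0.  -1.4] q [-0.35  0.65  0.56  1.48  0.    1.22]
```

View pics/w10.png

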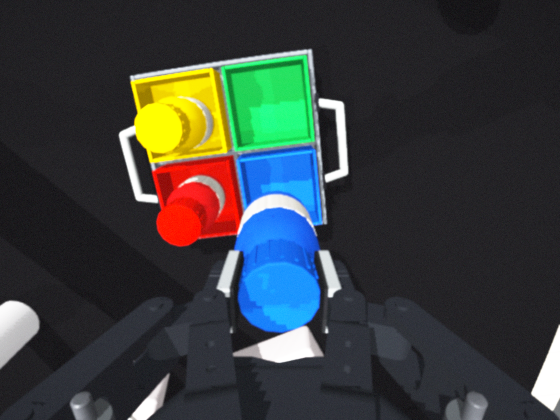

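Blue is held straight (cap at 280,291) with its bin beneath it. Lower it.

Call:
apply_moves(targets=[0.04,-0.024,0,0,0,0,0,0.14,-0.024,0,0,0,0,0,0.24,-0.024,0,0,0,0,0,0.33,-0.024,0,0,0,0,0,0.4,-0.024,0,0,0,0,0,0.44,-0.024,0,0,0,0,0,0.46,-0.024,0,0,0,0,0,0.472,-0.024,0,0,0,0,0,0.482,-0.024,0,0,0,0,0,0.488,-0.024,0,0,0,0,0,0.492,-0.024,0,0,0,0,0,0.492,-0.024,0,0,0,0,0])

```text
clock: 18.98
eef_pos: [0.6475, -0.2443, 0.0786]
tool_rot: [0.0, 0.706, -0.001, 0.708]
ft_force: [0.6, 0.4, -0.4]
grip_width: 0.0364
```

Call:
apply_moves(targets=[0.004,0,0,0,0,0,0,0.008,0,0,0,0,0,0,0.008,0,0,0,0,0,0])

```text
clock: 19.23
eef_pos: [0.6475, -0.2446, 0.0784]
tool_rot: [0.0, 0.706, -0.001, 0.708]
ft_force: [-3.0, 0.9, 9.0]
grip_width: 0.0362
```

Contact at 9 N. Release and rise.

Call:
apply_moves(targets=[0,0,0,0,0,0,0.7,0,0,0,0,0,0,0.7,0,0,0,0,0,0,0.7,0,0,0,0,0,0,0.7,-0.05,0,0,0,0,0,0.7,-0.15,0,0,0,0,0,0.7,-0.28,0,0,0,0,0,0.7,-0.4,0,0,0,0,0,0.7,-0.49,0.04,0,0,0,0,0.7,-0.49,0.14,0,0,0,0,0.7,-0.49,0.26,0,0,0,0,0.7,-0.49,0.38,0,0,0,0,0.7])

```text
clock: 20.23
eef_pos: [0.6471, -0.1488, 0.1983]
tool_rot: [0.001, 0.707, -0.001, 0.708]
ft_force: [-0.3, -0.3, 0.2]
grip_width: 0.0598
```

```bash
python3 - <<'E'
from h import *
go([.606,.315,.2])
E
```

```text
shift units [-0.008  1.855 -0.172] turn units [-0.008  0.003  0.   ] pos [ 0.6471 -0.1488  0.1983] t 20.23 grip 0.0598 F [-0.3 -0.3  0.2] q [-0.23  0.59  0.45  1.43  0.    1.35]
```

Call:
apply_moves(targets=[0,0.13,-0.01,0,0,0,0.75,0,0.26,-0.02,0,0,0,0.75,0,0.39,-0.03,0,0,0,0.75,0,0.52,-0.04,0,0,0,0.75,0,0.65,-0.06,0,0,0,0.75,0,0.78,-0.07,0,0,0,0.75,0,0.9,-0.08,0,0,0,0.75,0,1,-0.09,0,0,0,0.75])

```text
clock: 20.9
eef_pos: [0.6245, 0.1034, 0.1976]
tool_rot: [0.0, 0.707, -0.0, 0.707]
ft_force: [-0.1, 0.3, 0.0]
grip_width: 0.0642
```

Call:
apply_moves(targets=[0,0.13,-0.01,0,0,0,0.75,0,0.26,-0.02,0,0,0,0.75,0,0.39,-0.03,0,0,0,0.75,0,0.52,-0.04,0,0,0,0.75,0,0.65,-0.06,0,0,0,0.75,0,0.75,-0.07,0,0,0,0.75,0,0.82,-0.08,0,0,0,0.75,0,0.84,-0.082,0,0,0,0.75,0,0.84,-0.082,0,0,0,0.75,0,0.84,-0.082,0,0,0,0.75])

```text
clock: 21.73
eef_pos: [0.605, 0.3101, 0.1976]
tool_rot: [0.001, 0.707, -0.001, 0.707]
ft_force: [0.3, 0.1, -0.6]
grip_width: 0.0643
```

```bash
python3 - <<'E'
from h import *
go([.606,.315,.0685])
T=wristT();p,d=bot.camera('wrist');cv2.imwrite('pics/w11.png',p[:,:,::-1]);np.save('pics/w11T.npy',T)
p,d=bot.camera('top');cv2.imwrite('pics/t11.png',cv2.resize(p[100:300,140:460,::-1],None,fx=2.5,fy=2.5,interpolation=cv2.INTER_CUBIC))
E
```

```text
shift units [0.516 0.02  0.004] turn units [-0.005 -0.     0.002] pos [0.605  0.3101 0.1976] t 21.73 grip 0.0643 F [ 0.3  0.1 -0.6] q [ 0.47  0.63  0.51  1.46 -0.    2.05]
```

View pics/w11.png

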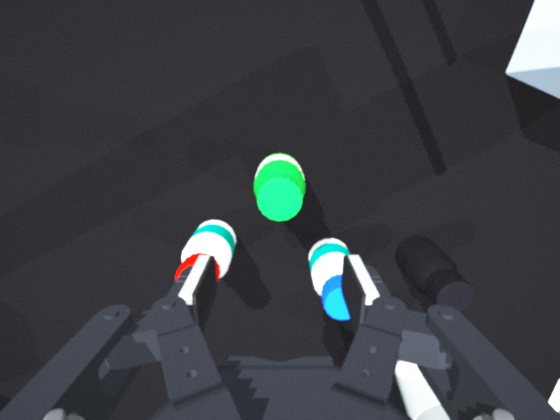

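View pics/t11.png

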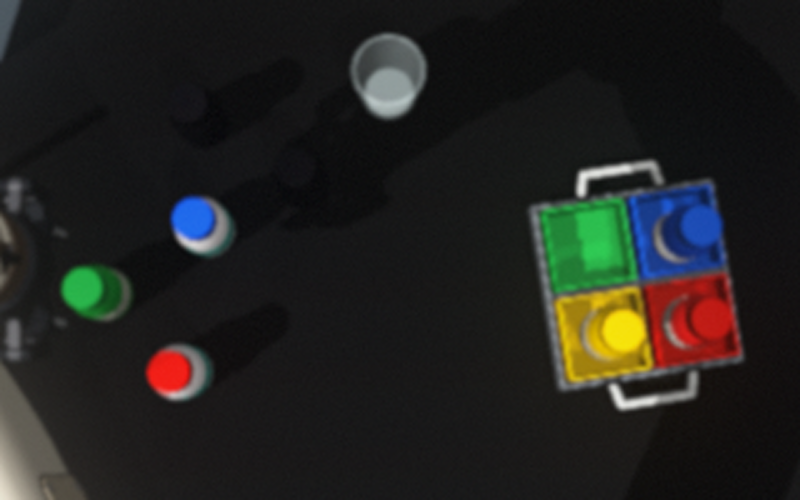

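Top view: three bottles stand in their bins and both reagents are where they started (red cap at 170,371, blue cap at 193,217). The wrist shows the green cap at (280,197). Grasp green.

Call:
apply_moves(targets=[0.06,0.03,0.004,0,0,0,0.75,0.18,0.03,0.004,0,0,0,0.75,0.32,0.03,0.004,0,0,0,0.75,0.44,0.03,0.004,0,0,0,0.75,0.516,0.03,0.004,0,0,0,0.75,0.516,0.03,0.004,0,0,0,0.75,0.516,0.03,0.004,0,0,0,0,0.516,0.03,0.004,0,0,0,0,0.516,0.03,0.004,0,0,0,0,0.516,0.03,0.004,0,0,0,0,0.516,0.03,0.004,0,0,0,0,0.516,0.03,0.004,0,0,0,0])

```text
clock: 22.83
eef_pos: [0.6074, 0.3191, 0.0713]
tool_rot: [0.001, 0.706, -0.0, 0.709]
ft_force: [-0.2, -0.9, 6.9]
grip_width: 0.0366
```

```bash
python3 - <<'E'
from h import *
go([.6375,-.1575,.2])
E
```

```text
shift units [-0.517 -1.905  0.126] turn units [-0.004  0.009 -0.003] pos [0.6074 0.3191 0.0713] t 22.83 grip 0.0366 F [-0.2 -0.9  6.9] q [ 0.48  0.7   0.32  1.18 -0.    2.06]
```

Call:
apply_moves(targets=[-0.06,0,0,0,0,0,0,-0.2,0,0,0,0,0,0,-0.34,0,0,0,0,0,0,-0.46,0,0,0,0,0,0,-0.53,-0.06,0,0,0,0,0,-0.53,-0.18,0.01,0,0,0,0,-0.53,-0.31,0.02,0,0,0,0,-0.53,-0.44,0.03,0,0,0,0,-0.53,-0.57,0.04,0,0,0,0,-0.53,-0.7,0.05,0,0,0,0,-0.53,-0.83,0.06,0,0,0,0,-0.53,-0.95,0.07,0,0,0,0])

```text
clock: 23.83
eef_pos: [0.6224, 0.0794, 0.201]
tool_rot: [0.001, 0.707, -0.001, 0.707]
ft_force: [1.2, 0.2, -1.6]
grip_width: 0.0359
```

Call:
apply_moves(targets=[0,-0.13,0.01,0,0,0,0,0,-0.26,0.015,0,0,0,0,0,-0.39,0.02,0,0,0,0,0,-0.52,0.03,0,0,0,0,0,-0.65,0.035,0,0,0,0,0,-0.78,0.04,0,0,0,0,0,-0.88,0.05,0,0,0,0,0,-0.95,0.056,0,0,0,0,0,-0.95,0.056,0,0,0,0,0,-0.95,0.056,0,0,0,0,0,-0.95,0.056,0,0,0,0])

```text
clock: 24.75
eef_pos: [0.6361, -0.1558, 0.2009]
tool_rot: [0.001, 0.707, -0.0, 0.707]
ft_force: [-0.2, 0.3, -1.6]
grip_width: 0.0364
```

```bash
python3 - <<'E'
from h import *
go([.6375,-.1575,.0783])
T=wristT();p,d=bot.camera('wrist');cv2.imwrite('pics/w12.png',p[:,:,::-1]);np.save('pics/w12T.npy',T)
E
```

```text
shift units [ 0.49  -0.007  0.006] turn units [-0.003 -0.002 -0.002] pos [ 0.6361 -0.1558  0.2009] t 24.75 grip 0.0364 F [-0.2  0.3 -1.6] q [-0.24  0.57  0.42  1.42  0.    1.33]
```

View pics/w12.png

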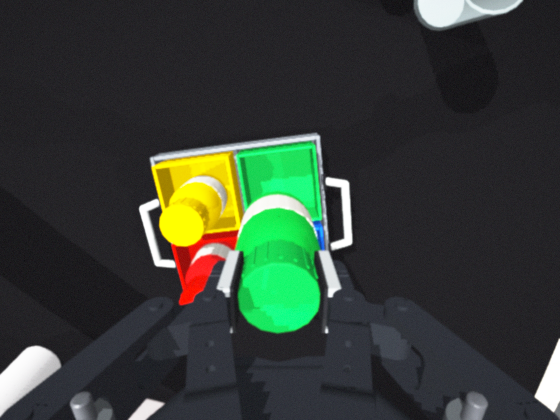

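Green is held straight over its bin (cap at 280,290), clear of the yellow bottle. Lower it.

Call:
apply_moves(targets=[0.04,-0.007,0.004,0,0,0,0,0.14,-0.007,0.004,0,0,0,0,0.24,-0.007,0.004,0,0,0,0,0.33,-0.007,0.004,0,0,0,0,0.4,-0.007,0.004,0,0,0,0,0.44,-0.007,0.004,0,0,0,0,0.46,-0.007,0.004,0,0,0,0,0.474,-0.007,0.004,0,0,0,0,0.484,-0.007,0.004,0,0,0,0,0.492,-0.007,0.004,0,0,0,0,0.498,-0.007,0.004,0,0,0,0,0.498,-0.007,0.004,0,0,0,0])

```text
clock: 25.8
eef_pos: [0.6383, -0.1585, 0.0784]
tool_rot: [0.001, 0.706, -0.001, 0.708]
ft_force: [-1.1, 0.3, 2.4]
grip_width: 0.0361
```

Call:
apply_moves(targets=[0.004,0,0,0,0,0,0,0.004,0,0,0,0,0,0.65,0.004,0,0,0,0,0,0.65,0.004,0,0,0,0,0,0.65,0.004,0,0,0,0,0,0.65,-0.05,0,0,0,0,0,0.65,-0.15,0,0,0,0,0,0.65,-0.28,0,0,0,0,0,0.65,-0.4,0,0,0,0,0,0.65,-0.49,0,0,0,0,0,0.65,-0.49,0,-0.12,0,0,0,0.65,-0.49,0,-0.24,0,0,0,0.65])

```text
clock: 26.8
eef_pos: [0.5796, -0.1585, 0.2011]
tool_rot: [-0.0, 0.705, -0.001, 0.709]
ft_force: [-0.4, -1.0, 0.4]
grip_width: 0.0557
```

Call:
apply_moves(targets=[-0.1,-0.06,-0.12,0,0,0,0.65,-0.1,-0.12,-0.24,0,0,0,0.65,-0.1,-0.18,-0.36,0,0,0,0.65,-0.1,-0.2,-0.48,0,0,0,0.65,-0.1,-0.2,-0.48,0,0,0,0.65,-0.1,-0.2,-0.48,0,0,0,0.65,-0.1,-0.2,-0.48,0,0,0,0.65])

```text
clock: 27.38
eef_pos: [0.458, -0.2081, 0.2247]
tool_rot: [0.001, 0.707, -0.001, 0.708]
ft_force: [0.9, 0.3, -0.1]
grip_width: 0.0558
```

```bash
python3 - <<'E'
from h import *
go([.5,-.2,.2])
p,d=bot.camera('top');np.save('pics/t13.npy',d);cv2.imwrite('pics/t13.png',cv2.resize(p[100:300,140:460,::-1],None,fx=2.5,fy=2.5,interpolation=cv2.INTER_CUBIC))
p,d=bot.camera('scene');cv2.imwrite('pics/s13.png',cv2.resize(p[110:350,100:440,::-1],None,fx=2.35,fy=2.35,interpolation=cv2.INTER_CUBIC))
E
```

```text
shift units [0.099 0.033 0.168] turn units [-0.005  0.003  0.001] pos [ 0.458  -0.2081  0.2247] t 27.38 grip 0.0558 F [ 0.9  0.3 -0.1] q [-0.43  0.25 -0.    1.32  0.    1.15]
```

View pics/t13.png

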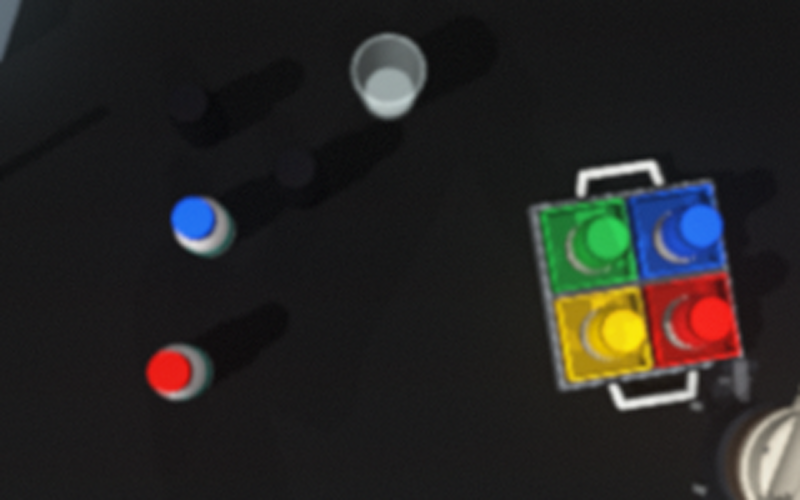

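View pics/s13.png

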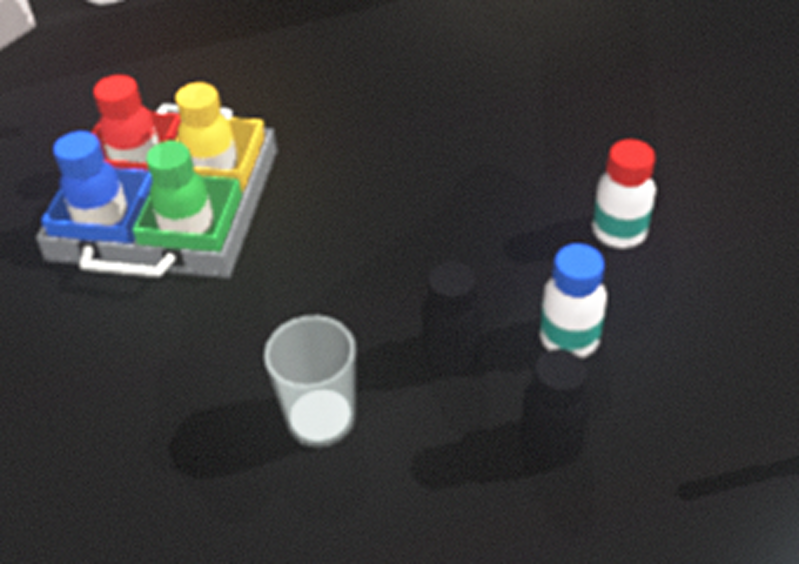

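The top view shows all four caps over their bins (green 608,238; blue 701,226; yellow 623,331; red 711,318), and the reagents haven't moved. I'll check the numbers before handing in.

```bash
python3 - <<'E'
from h import *
t=lambda x,y:(140+x/2.5-.3,100+y/2.5-.3); s=lambda x,y:(100+x/2.35-.3,110+y/2.35-.3)
d=np.load('pics/t13.npy')
B=dict(red=(.5615,-.2486),yellow=(.5525,-.163),green=(.6375,-.1534),blue=(.6465,-.239))
for n,a,b in (('red',(711,318),(118,91)),('yellow',(623,331),(198,99)),('green',(608,238),(170,159)),('blue',(701,226),(78,148))):
    r=ray('top',t(*a)); p=atz(r,.105); c,w=map(int,t(*a))
    print(n,p.round(4),'off mm',((p[:2]-B[n])*1e3).round(1),'depth z',(r[0]+r[1]*d[w-2:w+3,c-2:c+3].mean())[2].round(4),'tri',tri(r,ray('scene',s(*b)))[0].round(4))
E
```

```text
red [ 0.5623 -0.2499  0.105 ] off mm [ 0.8 -1.3] depth z 0.1039 tri [ 0.5621 -0.2502  0.1021]
yellow [ 0.5533 -0.17    0.105 ] off mm [ 0.8 -7. ] depth z 0.104 tri [ 0.5535 -0.1708  0.1013]
green [ 0.6368 -0.1604  0.105 ] off mm [-0.7 -7. ] depth z 0.1045 tri [ 0.6371 -0.1609  0.1001]
blue [ 0.6451 -0.2453  0.105 ] off mm [-1.4 -6.3] depth z 0.1039 tri [ 0.6455 -0.2462  0.1018]
```

```bash
python3 -c "
from workcell import bot
print(bot.job_done())"
```

```text
the job is handed in; nothing more can be done
None
```

All four buffer bottles are standing in the bins of their own colours, and I handed the job in with about 27.5 s on the clock. I gripped each by its cap, set it down with a light contact of up to about 9 N, and released it before rising.

**Position:** In the last check from the top camera, the red cap is about 1.5 mm from its bin centre. The yellow, green and blue caps are each about 6–7 mm off in y, against a limit of 18 mm.

**Height:** Depth puts the cap tops at about 104 mm. I expected 105 mm for a bottle on the bin floor. Triangulating the top and scene views gave a lower 100–102 mm, and that method also read low on several bottles before I moved them.

**Upright and at rest:** All four look upright in the last pictures. I judged this by eye and did not measure tilt or speed.

**Other objects:** The two white reagent bottles show at the same pixel positions as at the start. The black bottles and the glass also look unmoved, and the gripper is clear of everything.

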